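# Hold the glued sample in the UV curing box

## Robot

A 6-joint arm with a two-finger parallel gripper is mounted at the origin on the work surface. World frame = base frame: x ahead of the robot, y to its left, z up, the work surface at z = 0. Lengths are in mm, angles in rad, forces in N, time in s.
With the tool pointing down it reaches from about 275 to 850 mm from the base axis. Payload 19 kg.
Tool frame: the origin (TCP) lies between the finger pads; the fingertips stand 22 mm ahead of it and the grasp point (between the pads) lies 3 mm ahead of it; z points along the fingers, y is the line along which they close (so a half turn about z gives the same grasp; the last joint's range is limited). The gripper opens to 85 mm and grips with 20 to 120 N. Pads are 22 mm wide; open, the fingers measure 114 mm over their backs; the gripper's body (76 mm by 85 mm) begins 54 mm behind the grasp point. The pads swing forward as they close: fully open they stand 13 mm farther back than shut.
Start: joints at [-1.426, 0.15, 1.437, -0, 1.554, -0.134], TCP at [158.216, -552.775, 253.267] pointing down, gripper open.
Joint ranges: [-2.8, 2.8], [-0.68, 2.1], [0.12, 2.68], [-1.39, 4.53], [0.16, 2.79], [-2.81, 2.81]. Speed limits (rad/s): [1.89, 1.89, 2.22, 3.01, 3.01, 3.01].

## Interface

Orientations are given as [roll, pitch, yaw] about the fixed x, y, z axes, in that order (R = Rz(yaw) Ry(pitch) Rx(roll)).
In Python, from bench import telemetry, capture, bot, nets gives the robot as it stands.
- The arm moves only by the tool apply_moves, never from a script. Its argument "moves" is a list of rows, each a list of 5 numbers: the shift along the tool's x, y, z scaled (see below), then the turn about the tool's z scaled (see below), then the opening, from -1 (shut) to 1 (fully open), so that 0 is half open. A call has exactly 5 rows; each row shifts and turns the commanded pose from where the row before left it, along the tool's axes as they then stand; what a row does not reach is not made up. The controller multiplies each number of a shift by 20 mm and each number of a turn by 6 degrees. A row lasts 1/12 s, in which the tool goes at most 41.7 mm and 7.16 degrees, less where a joint would pass 70% of its speed; a pose out of reach is approached as far as the arm can. A call with a number of a shift or a turn outside -1 to 1 is refused whole. A call with a gripper value outside its range is refused whole. The fingers move at their own pace and stop on an object; the grip force is fixed at half the most. Time passes only in rows, so rows that do not move let the fingers close, or fill a call up. It gives the time, the measured TCP pose, the force, the opening and the grip force at its end, in the units of the state.
- telemetry.observe(): the state, without advancing time (a new reading comes with each control period).
- capture(name): name is "side" or "top"; returns a dict with "pixels" (384x512x3 uint8, blue, green, red), "fx", "fy", "cx", "cy" (pixels), "rvec" (rotation vector, rad) and "tvec" (3), from world to camera coordinates, as OpenCV has them. Camera axes: x right, y down, z forward; pixel columns grow to the right and rows downward; lengths in mm; the calibration is good to about 2 mm. A picture is of the moment at which its call begins. There is no depth.
- bot.job_done(): hands the job in; it is judged then, once.
Trained networks look in the newest picture that a camera, given by its name, has taken for a name from the list of things; names that differ only in an ending like _2 or _b are one class to them, and where a whole thing is asked for, a point or a joint stands for the part that bears it (a point fixed in the world has none). Each returns a list of dicts, best first, with "score" (0 to 1); they miss things now and then, are a little off and sometimes report something else, mostly with a low value. They report only what shows in the picture. A call takes as long as a camera call.
- nets.recognise(label, camera): "at" ([x, y, z] in mm, in the coordinates of the camera as it stood for that picture, good to about 4 mm: the middle of the surface that is visible of it).
The state is a dict: "t": time; "qpos": joint angles; "dq": joint speeds; "joint_torque": joint torques, N m; "ee_pos": TCP position; "eef_rot": TCP orientation; "force": force on the tool from outside, world axes, zero at the start; "wrist_torque": the same for the moment, N m; "opening": finger opening in mm; "finger_force": force on a finger pad.
Only numpy, scipy, OpenCV 4.12 (cv2) and the standard library are available. Lean on these libraries where they do the work, as an engineer would, in place of code of your own. Each camera call takes 0.05 s, during which the arm holds its last target. There are 200 camera calls.

## Task

Clear the battery pack off the lid of the UV curing box and set it down flat on the middle of the charger. Then take the sample paddle out of its stand by the orange grip and pass its blade down through the slot in the box's lid until the black line round the blade is level with the top of the lid. Finish while still holding the paddle there, upright and still, carried by the gripper alone and not jammed against the slot; leave everything else on the desk where it is.

Things in the scene. Friction and masses are not known exactly. Their poses are not given: they have to be found in the camera images.
- uv_box: UV curing box, fixed to the desk: 150 x 150 x 100 mm tall, grey sides, amber windows on its -x and +x faces, aluminium lid on top. Origin at the centre of its underside, z up. It stands at any of a range of places and yaws.
- slot (a point): Centre of the slot at the lid's top (100 mm above the desk), axes as the box. The slot is 10 mm along the box's x, 38 mm along its y, straight through the 12 mm lid, its mouth flared by 3 mm each side over the top 6 mm, a black frame painted round it. Below, the box is empty to its floor, 94 mm below the lid's top. The battery pack covers the slot at the start.
- stand: Green drying stand, fixed block 80 x 90 x 50 mm tall with a slot open at the top (11 mm along its x, 39 mm along its y, 44 mm deep) in which the paddle stands upright. Origin at the centre of its underside. Stand and charger are on opposite sides of the box, either way round.
- paddle_grip (a point): Centre of the orange grip (16 x 40 x 45 mm) of the sample paddle, a loose rigid paddle, about 120 g, 130 mm long, upright in the stand (this point then 113.5 mm above the desk). z along the paddle (up), x through its thickness, y across its width. Below the grip is a white blade 8 x 36 x 85 mm, 2 mm less than the slot each way, its last 5 mm stepped to 4 x 30 mm. Both ways round fit.
- paddle_line (a point): Centre of the blade at the height of the black line round it: 57.5 mm below the grip's centre, 50 mm above the foot of the blade. Axes as the paddle.
- paddle_tip (a point): Foot of the blade, on its centre line: 107.5 mm below the grip's centre. Axes as the paddle.
- battery_centre (a point): Centre of the battery pack (half-way up), loose, black below and blue on top, about 300 g, 80 (x) x 56 (y) x 44 (z) mm: black part 30 mm high, above it a blue part 72 x 50 x 14 mm. It lies flat on the lid of the curing box over the slot. z up.
- battery: The same battery pack; origin at the centre of its underside, axes as battery_centre.
- paddle: The same paddle; origin at the foot of its blade, axes as paddle_grip.
- charger_top (a point): Centre of the charger's flat top, 45 mm above the desk. The charger is a fixed black block 130 (x) x 110 (y) mm with a raised flat grey pad 110 x 90 mm on top for the pack. Axes x, y along its sides, z up.
- charger: The same charger; origin at the centre of its underside.
- mug: Bystander: white mug, 82 mm across, 95 mm tall; origin at the centre of its underside (so for all bystanders).
- parts_tray: Bystander: open red tray of screws, 120 x 80 x 35 mm tall.
- glue_bottle: Bystander: white glue bottle, 52 mm across, 110 mm tall.
- screwdriver: Bystander: screwdriver lying on the desk, along its x, about 200 mm long.
- tape_roll: Bystander: yellow roll of tape lying flat, 90 mm across, 22 mm tall.

How it is judged (in metres and radians):
On the way, in this order (a step that is already met when the one before it is completed fails the run):
1. the battery pack lies flat on the charger, let go (horizontal distance between battery_centre and charger_top below 0.035 m and z of battery_centre in the frame of charger_top between 0.017 and 0.027 m and angle between battery_centre's own z axis and vertical below 0.1 rad and contact force between battery and charger above 0.5 N and contact force between the fingers and battery below 0.1 N and linear speed of battery below 0.02 m/s), for 0.3 s.
2. the blade has entered the box through the slot (horizontal distance between paddle_tip and slot below 0.006 m and z of paddle_tip in the frame of slot between -0.07 and -0.016 m), for 0.1 s.
At the end, for the whole second after the job is handed in: Paddle gripped (over 1 N), upright (0.12 rad), still (15 mm/s), foot within 6 mm of the slot's centre line, black line within 8 mm of the lid's top, under 10 N on the box; pack flat (0.1 rad), at rest and let go on the charger, centres within 35 mm; no bystander shifted over 30 mm (all of step 1 and horizontal distance between paddle_tip and slot below 0.006 m and z of paddle_line in the frame of slot between -0.008 and 0.008 m and angle between paddle_grip's own z axis and vertical below 0.12 rad and linear speed of paddle below 0.015 m/s and contact force between the fingers and paddle above 1 N and contact force between paddle and uv_box below 10 N); the arm keeps its last pose, push and grip.
It fails at once if a bystander is shifted by more than 30 mm (distance of any of mug, parts_tray, glue_bottle, screwdriver, tape_roll from where it was at the start of the episode above 0.03 m).
It also fails if it takes over 69 s, if anything falls off the work surface, if the arm or the gripper's body presses on something with over 40 N, if the wrist force passes 120 N, or if a joint passes its speed limit or range.

## Working session

There is one attempt and no reset: what is moved stays moved. The work goes in short steps, Python scripts to look and compute and a tool call to move; the robot and the scene stay as the last step left them, time stands still between calls to the robot, and variables do not carry over. Pictures are saved under pics/ and viewed, at most 10 in all, crops included, and the job is handed in when it is done.

Besides the shell and the picture viewer there is one more tool, called by a JSON object that holds its "fn" and its "kwargs", one argument or row to a line. apply_moves: Moves the arm, as the interface text tells. Shifts and turns lie within -1 to 1; 1 stands for 20 mm of shift or 6 degrees of turn. Its arguments: {"type":"object","properties":{"moves":{"type":"array","items":{"type":"array","items":{"type":"number"}}}},"required":["moves"]}

```bash
mkdir -p pics; cat > h.py <<'E'
import numpy as np, cv2
from bench import telemetry, capture, bot, nets
def cam(n):
    c=capture(n); R=cv2.Rodrigues(np.array(c["rvec"],float))[0]; c["R"]=R; c["t"]=np.array(c["tvec"],float).ravel(); return c
def tow(c,p): return c["R"].T@(np.array(p)-c["t"])
def plane(c,u,v,z):
    d=c["R"].T@np.array([(u-c["cx"])/c["fx"],(v-c["cy"])/c["fy"],1]); o=-c["R"].T@c["t"]; return o+d*(z-o[2])/d[2]
def proj(c,P):
    q=c["R"]@np.array(P,float)+c["t"]; return np.array([c["fx"]*q[0]/q[2]+c["cx"],c["fy"]*q[1]/q[2]+c["cy"]])
E
cat > a.py <<'E'
from h import *
np.set_printoptions(precision=1,suppress=True)
ims=[]
for n in ("side","top"):
    c=cam(n); print(n,"cam at",-c["R"].T@c["t"]); cv2.imwrite(f"pics/{n}0.png",c["pixels"])
    for l in ["uv_box","slot","stand","paddle_grip","paddle","battery","charger","mug","parts_tray","glue_bottle","screwdriver","tape_roll"]:
        r=nets.recognise(l,n)
        for k in r[:1]: print(l,round(k["score"],2),tow(c,k["at"]),proj(c,tow(c,k["at"])))
s=telemetry.observe();print(s)
E
python3 a.py
```

```text
side cam at [-29.1 785.8 996.9]
uv_box 0.85 [526.1   1.5  88.9] [266.4 186.1]
slot 0.71 [527.5   5.   85.3] [265.1 187.6]
stand 0.59 [ 527.2 -245.6   47.1] [315.9 152.3]
paddle_grip 0.56 [ 530.9 -261.7  109.6] [320.2 132.6]
battery 0.63 [567.6 -23.4 135.1] [260.4 161.5]
charger 0.91 [492.6 323.1  47.9] [192.6 279. ]
mug 0.57 [709.3 194.1  61.5] [166.1 201.7]
parts_tray 0.8 [ 731.8 -304.8   15.6] [272.5 125.3]
glue_bottle 0.85 [602.8 468.6  67.2] [110.3 289.4]
screwdriver 0.89 [405.2  65.9  23.9] [287.6 238.7]
tape_roll 0.56 [ 398.1 -140.9   19.7] [332.9 197.3]
top cam at [ 451.2   53.5 1319.5]
uv_box 0.7 [558.1 -36.   99.5] [295.6 186.7]
slot 0.57 [560.8 -41.5  98.5] [297.6 185.7]
stand 0.92 [ 530.8 -273.2   51.1] [378.9 196.3]
paddle 0.62 [725.  178.1  29.2] [219.1 133.3]
battery 0.96 [570.4 -44.3 148.4] [300.  180.3]
charger 0.67 [506.3 307.8  43.8] [174.1 208.7]
mug 0.69 [728.1 177.4  31.8] [219.2 132.1]
parts_tray 0.76 [ 731.  -300.4    1.2] [381.1 129.9]
glue_bottle 0.82 [610.3 453.2  79.2] [119.8 172. ]
screwdriver 0.9 [411.   55.   25.2] [263.2 240.6]
tape_roll 0.77 [ 363.6 -143.5   19.8] [332.8 256.1]
{'t': 1.3, 'qpos': array([-1.4,  0.2,  1.4,  0. ,  1.6, -0.1]), 'dq': array([-0.,  0.,  0., -0., -0., -0.]), 'joint_torque': array([  0. , -71.3, -57.1,  -0. ,   0. ,   0. ]), 'ee_pos': array([ 158.2, -552.8,  253.3]), 'eef_rot': array([-3.1, -0. ,  0.3]), 'force': array([-0. ,  0.3, -0.1]), 'wrist_torque': array([ 0.,  0., -0.]), 'finger_force': 0.0, 'opening': 85.24647889439436}
```

```bash
python3 -c "
import cv2
a=cv2.imread('pics/top0.png')[100:270,130:430];cv2.imwrite('pics/t1.png',cv2.resize(a,None,fx=2.66,fy=2.66,interpolation=3))
a=cv2.imread('pics/side0.png')[90:310,120:400];cv2.imwrite('pics/s1.png',cv2.resize(a,None,fx=2.7,fy=2.7,interpolation=3))
from bench import telemetry;print(telemetry.observe()['eef_rot'])"
```

```text
[-3.14148245e+00 -4.50770718e-05  2.78780347e-01]
```

View pics/t1.png

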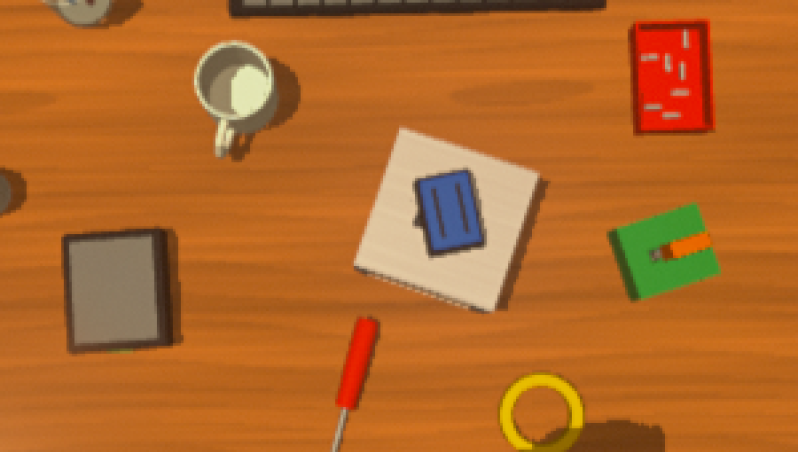

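View pics/s1.png

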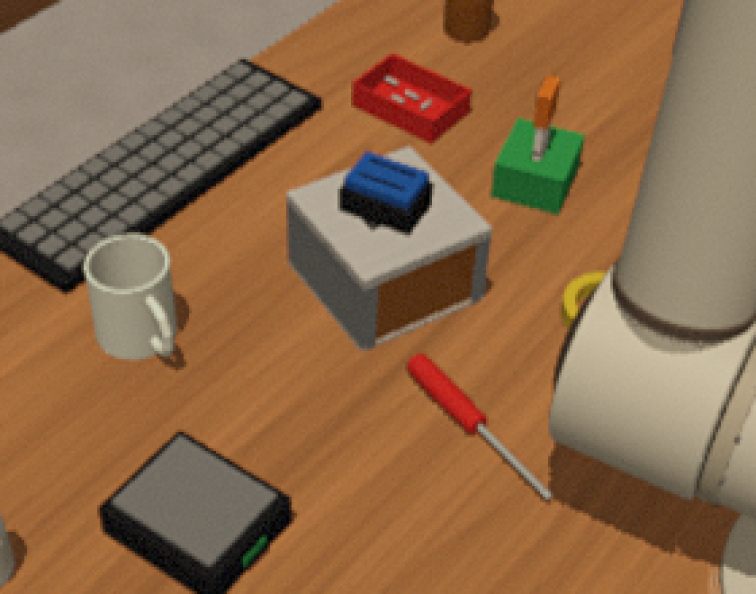

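```bash
cat > b.py <<'E'
from h import *
np.set_printoptions(precision=1,suppress=True)
def rect(c,m,z,box):
    m=cv2.morphologyEx(m.astype(np.uint8),cv2.MORPH_OPEN,np.ones((2,2)))
    k=np.zeros_like(m);x0,y0,x1,y1=box;k[y0:y1,x0:x1]=m[y0:y1,x0:x1]
    cn=max(cv2.findContours(k,0,1)[0],key=cv2.contourArea)[:,0]
    P=np.array([plane(c,u,v,z)[:2] for u,v in cn],np.float32)
    r=cv2.minAreaRect(P); return r,cn.mean(0)
for n in ("top","side"):
    c=cam(n); I=cv2.cvtColor(c["pixels"],cv2.COLOR_BGR2HSV).astype(int); H,S,V=I[...,0],I[...,1],I[...,2]
    B=lambda x,y,x1,y1:(x,y,x1,y1)
    ms={"blue":((H>100)&(H<125)&(S>100)&(V>90),144),"green":((H>45)&(H<75)&(S>150)&(V>115),50),
    "lid":((S<70)&(V>140),100),"pad":((S<60)&(V>85)&(V<150),45)}
    bx={"top":{"blue":(270,150,330,210),"green":(350,165,410,220),"lid":(255,140,345,225),"pad":(150,180,200,240)},
        "side":{"blue":(240,140,290,180),"green":(300,130,345,170),"lid":(220,140,305,200),"pad":(150,240,235,310)}}[n]
    for k,(m,z) in ms.items():
        try: print(n,k,rect(c,m,z,bx[k])[0])
        except Exception as e: print(n,k,"fail",e)
E
python3 b.py
```

```text
top blue ((571.9095458984375, -44.05703353881836), (69.88790893554688, 48.18350601196289), 10.291820526123047)
top green ((534.4773559570312, -281.63128662109375), (76.58519744873047, 88.2831039428711), 16.976564407348633)
top lid fail max() iterable argument is empty
top pad fail max() iterable argument is empty
side blue ((566.8780517578125, -35.65608596801758), (70.27197265625, 55.37975311279297), 10.859267234802246)
side green ((529.74951171875, -276.1192932128906), (75.65036010742188, 85.79401397705078), 17.016016006469727)
side lid ((565.9859619140625, -39.086021423339844), (149.25538635253906, 151.0209197998047), 69.97991943359375)
side pad ((501.990966796875, 313.8572082519531), (110.4800796508789, 90.83198547363281), 3.1502597332000732)
```

{"fn": "apply_moves", "kwargs": {
  "moves": [
    [0,0,0,0.93,1],
    [1,-0.85,0,0,1],
    [1,-0.85,0,0,1],
    [1,-0.85,0,0,1],
    [1,-0.85,0,0,1]
  ]
}}

```text
t: 1.82
ee_pos: [225.1, -470.5, 253.2]
eef_rot: [-3.141, -0.0, 0.181]
force: [0.5, 0.3, 0.1]
opening: 85.6
finger_force: 0.0
```

{"fn": "apply_moves", "kwargs": {
  "moves": [
    [1,-0.85,0,0,1],
    [1,-0.85,0,0,1],
    [1,-0.85,0,0,1],
    [1,-0.85,0,0,1],
    [1,-0.85,0,0,1]
  ]
}}

```text
t: 2.23
ee_pos: [308.3, -368.7, 253.4]
eef_rot: [3.141, -0.0, 0.181]
force: [0.3, 0.2, -0.1]
opening: 85.2
finger_force: 0.0
```

{"fn": "apply_moves", "kwargs": {
  "moves": [
    [1,-0.85,0,0,1],
    [1,-0.85,0,0,1],
    [1,-0.85,0,0,1],
    [1,-0.85,0,0,1],
    [1,-0.85,0,0,1]
  ]
}}

```text
t: 2.65
ee_pos: [391.3, -267.0, 253.5]
eef_rot: [3.141, -0.0, 0.181]
force: [0.6, -0.0, -0.7]
opening: 85.6
finger_force: 0.0
```

{"fn": "apply_moves", "kwargs": {
  "moves": [
    [1,-0.85,0,0,1],
    [1,-0.85,0,0,1],
    [1,-0.85,0,0,1],
    [1,-0.85,0,0,1],
    [1,-0.85,0,0,1]
  ]
}}

```text
t: 3.07
ee_pos: [474.4, -165.3, 253.4]
eef_rot: [3.142, -0.0, 0.181]
force: [0.6, -0.2, 0.4]
opening: 85.4
finger_force: 0.0
```

{"fn": "apply_moves", "kwargs": {
  "moves": [
    [1,-0.85,0,0,1],
    [1,-0.85,0,0,1],
    [1,-0.85,0,0,1],
    [1,-0.85,0,0,1],
    [1,-0.85,0,0,1]
  ]
}}

```text
t: 3.48
ee_pos: [557.4, -63.7, 253.4]
eef_rot: [3.142, -0.0, 0.182]
force: [-0.2, -0.3, -0.5]
opening: 85.5
finger_force: 0.0
```

{"fn": "apply_moves", "kwargs": {
  "moves": [
    [0.88,-0.84,0,0,1],
    [0,0,1,0,1],
    [0,0,1,0,1],
    [0,0,1,0,1],
    [0,0,1,0,1]
  ]
}}

```text
t: 3.9
ee_pos: [571.0, -44.9, 172.4]
eef_rot: [-3.142, -0.0, 0.182]
force: [0.2, 0.4, -0.8]
opening: 85.5
finger_force: 0.0
```

{"fn": "apply_moves", "kwargs": {
  "moves": [
    [0,0,0.9,0,1],
    [0,0,0.7,0,1],
    [0,0,0.4,0,1],
    [0,0,0.3,0,1],
    [0,0,0,0,1]
  ]
}}

```text
t: 4.32
ee_pos: [570.8, -45.1, 126.6]
eef_rot: [-3.141, 0.001, 0.181]
force: [-0.5, 0.3, 0.4]
opening: 85.6
finger_force: 0.0
```

{"fn": "apply_moves", "kwargs": {
  "moves": [
    [0,0,0,0,-1],
    [0,0,0,0,-1],
    [0,0,0,0,-1],
    [0,0,0,0,-1],
    [0,0,0,0,-1]
  ]
}}

```text
t: 4.73
ee_pos: [571.5, -45.1, 128.6]
eef_rot: [3.141, -0.002, 0.181]
force: [-1.3, 1.1, 7.1]
opening: 54.7
finger_force: 64.7
```

{"fn": "apply_moves", "kwargs": {
  "moves": [
    [0,0,-0.4,0,-1],
    [0,0,-0.8,0,-1],
    [0,0,-0.8,0,-1],
    [0,-0.3,-0.5,0,-1],
    [0,-0.7,0,0,-1]
  ]
}}

```text
t: 5.15
ee_pos: [568.2, -26.0, 179.9]
eef_rot: [3.14, -0.003, 0.18]
force: [0.3, -0.6, -2.7]
opening: 55.1
finger_force: 64.4
```

{"fn": "apply_moves", "kwargs": {
  "moves": [
    [0,-1,0,0,-1],
    [0,-1,0,0,-1],
    [0,-1,0,0,-1],
    [0,-1,0,0,-1],
    [0,-1,0,0,-1]
  ]
}}

```text
t: 5.57
ee_pos: [548.4, 74.9, 176.7]
eef_rot: [-3.141, 0.001, 0.182]
force: [-0.1, -0.2, -3.1]
opening: 54.6
finger_force: 64.4
```

{"fn": "apply_moves", "kwargs": {
  "moves": [
    [0,-1,0,0,-1],
    [0,-1,0,0,-1],
    [0,-1,0,0,-1],
    [0,-1,0,0,-1],
    [0,-1,0,0,-1]
  ]
}}

```text
t: 5.98
ee_pos: [530.1, 173.2, 176.7]
eef_rot: [-3.141, 0.001, 0.182]
force: [-0.9, 0.7, -3.0]
opening: 54.9
finger_force: 64.4
```

{"fn": "apply_moves", "kwargs": {
  "moves": [
    [0,-1,0,0,-1],
    [0,-1,0,0,-1],
    [0,-1,0,0,-1],
    [0,-1,0,0,-1],
    [0,-1,0,0,-1]
  ]
}}

```text
t: 6.4
ee_pos: [511.9, 271.4, 176.7]
eef_rot: [-3.141, 0.001, 0.182]
force: [0.3, -0.3, -2.3]
opening: 54.7
finger_force: 64.4
```

{"fn": "apply_moves", "kwargs": {
  "moves": [
    [0,-1,0,0,-1],
    [0,-0.8,0,0,-1],
    [0,-0.5,0,0,-1],
    [0,0,0,0,-1],
    [0,0,0,0,-1]
  ]
}}

```text
t: 6.82
ee_pos: [504.3, 315.2, 176.9]
eef_rot: [3.141, 0.001, 0.183]
force: [-0.2, -0.5, -3.3]
opening: 54.8
finger_force: 64.4
```

{"fn": "apply_moves", "kwargs": {
  "moves": [
    [0,0,1,0,-1],
    [0,0,1,0,-1],
    [0,0,1,0,-1],
    [0,0,0.9,0,-1],
    [0,0,0.6,0,-1]
  ]
}}

```text
t: 7.23
ee_pos: [504.5, 313.8, 85.4]
eef_rot: [3.141, 0.002, 0.181]
force: [-1.3, 0.0, -2.5]
opening: 54.7
finger_force: 64.4
```

{"fn": "apply_moves", "kwargs": {
  "moves": [
    [0,0,0.3,0,-1],
    [0,0,0.2,0,-1],
    [0,0,0.1,0,-1],
    [0,0,0.05,0,-1],
    [0,0,0,0,-1]
  ]
}}

```text
t: 7.65
ee_pos: [505.3, 314.9, 74.9]
eef_rot: [-3.141, -0.001, 0.181]
force: [0.8, 0.1, -2.5]
opening: 55.0
finger_force: 64.4
```

{"fn": "apply_moves", "kwargs": {
  "moves": [
    [0,0,0.08,0,-1],
    [0,0,0.07,0,-1],
    [0,0,0,0,-1],
    [0,0,0,0,-1],
    [0,0,0,0,-1]
  ]
}}

```text
t: 8.07
ee_pos: [505.4, 315.1, 73.6]
eef_rot: [-3.141, -0.002, 0.182]
force: [-9.1, -4.9, 20.6]
opening: 54.7
finger_force: 67.2
```

Touching. Release and rise.

{"fn": "apply_moves", "kwargs": {
  "moves": [
    [0,0,-0.05,0,-1],
    [0,0,0,0,1],
    [0,0,0,0,1],
    [0,0,0,0,1],
    [0,0,0,0,1]
  ]
}}

```text
t: 8.48
ee_pos: [505.0, 314.9, 72.3]
eef_rot: [-3.141, -0.0, 0.181]
force: [-0.7, 0.8, -0.2]
opening: 85.7
finger_force: 0.0
```

{"fn": "apply_moves", "kwargs": {
  "moves": [
    [0,0,-0.4,0,1],
    [0,0,-1,0,1],
    [0,0,-1,0,1],
    [0,0,-1,0,1],
    [0,0,-1,0,1]
  ]
}}

```text
t: 8.9
ee_pos: [504.9, 314.8, 161.9]
eef_rot: [-3.141, -0.0, 0.181]
force: [0.8, -0.1, -0.6]
opening: 85.6
finger_force: 0.0
```

{"fn": "apply_moves", "kwargs": {
  "moves": [
    [0,0,-1,0,1],
    [0,0,-1,0,1],
    [0,0,-1,0,1],
    [0,0,-1,0,1],
    [0,0,-1,0,1]
  ]
}}

```text
t: 9.32
ee_pos: [504.8, 314.7, 262.0]
eef_rot: [-3.141, -0.0, 0.181]
force: [0.3, 0.4, -0.2]
opening: 85.2
finger_force: 0.0
```

```bash
cat > c.py <<'E'
from h import *
from b import rect
np.set_printoptions(precision=1,suppress=True)
ims=[]
for n in ("top","side"):
    c=cam(n); cv2.imwrite(f"pics/{n}2.png",c["pixels"]); np.savez(f"{n}cal.npz",R=c["R"],t=c["t"],k=[c["fx"],c["fy"],c["cx"],c["cy"]])
    for l in ["slot","battery","charger_top","paddle_grip"]:
        for k in nets.recognise(l,n)[:1]: print(n,l,round(k["score"],2),tow(c,k["at"]),proj(c,tow(c,k["at"])))
a=cv2.imread("pics/top2.png")[145:225,255:410]; b=cv2.imread("pics/side2.png")[110:220,220:350]
a=cv2.resize(a,None,fx=5,fy=5,interpolation=3);b=cv2.resize(b,None,fx=4,fy=4,interpolation=3)
cv2.imwrite("pics/t2.png",a); cv2.imwrite("pics/s2.png",b)
E
sed -i 's/^for n in ("top","side"):/for n in (("top","side") if __name__=="__main__" else ()):/' b.py; python3 c.py
```

```text
top slot 0.81 [567.8 -43.3 100.3] [298.2 183.1]
top battery 0.61 [491.5 290.   92.2] [177.1 213.3]
top charger_top 0.75 [515.6 279.4  36.7] [184.4 205.4]
side slot 0.83 [542.1 -13.1  99.3] [265.1 177.7]
side battery 0.97 [502.3 325.4  88. ] [187.6 266.8]
side charger_top 0.9 [466.  348.5  39.1] [193.6 294.5]
```

View pics/t2.png

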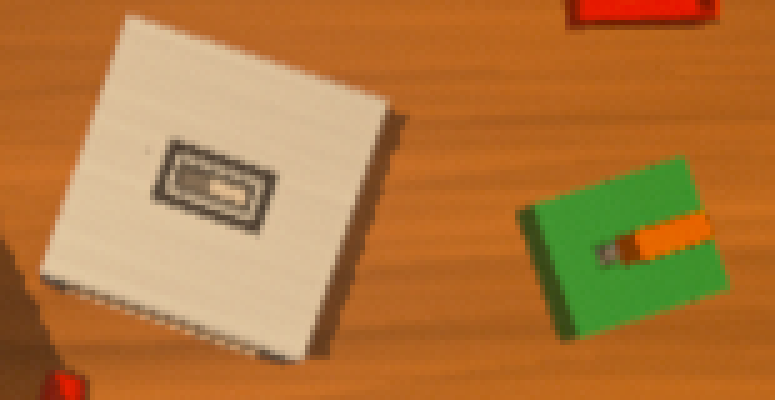

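View pics/side2.png

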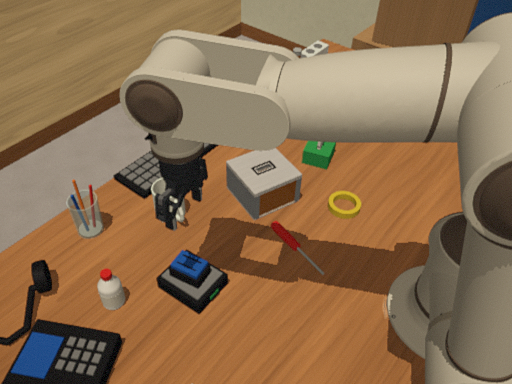

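```bash
cat > d.py <<'E'
from h import *
from b import rect
for n in ("top","side"):
    f=np.load(n+"cal.npz"); k=f["k"]; c=dict(R=f["R"],t=f["t"],fx=k[0],fy=k[1],cx=k[2],cy=k[3]); im=cv2.imread(f"pics/{n}2.png")
    I=cv2.cvtColor(cv2.resize(im,None,fx=4,fy=4,interpolation=2),cv2.COLOR_BGR2HSV).astype(int);H,S,V=I[...,0],I[...,1],I[...,2]
    c4=dict(c);  # upscaled pixel u' -> (u'+.5)/4-.5
    c4.update(fx=k[0]*4,fy=k[1]*4,cx=k[2]*4+1.5,cy=k[3]*4+1.5)
    b4=lambda *a:[4*x for x in a]
    fr=b4(284,170,313,195) if n=="top" else b4(250,156,280,180)
    gr=b4(355,170,410,220) if n=="top" else b4(300,130,345,170)
    ld=b4(258,143,338,220) if n=="top" else b4(225,146,303,200)
    og=b4(375,180,402,205) if n=="top" else b4(300,100,340,150)
    lidm=(V>150)&(S<90)
    for nm,m,z,b in (("frame",V<115,100,fr),("lid",lidm,100,ld),("green",(H>45)&(H<75)&(S>150)&(V>115),50,gr),("orange",(H<16)&(S>200)&(V>195),136,og)):
        try: 
            r=rect(c4,m,z,b)[0]; print(n,nm,np.round(r[0],1),np.round(r[1],1),round(r[2],1))
        except Exception as e: print(n,nm,"fail",str(e)[:40])
    if n=="top":
        for q in [(533,-280)]:
            a=np.radians(17)
            for s in (-1,1):
                P=np.array([*q,136.])+s*20*np.array([-np.sin(a),np.cos(a),0]); print("pred grip end",proj(c,P), "crop",(proj(c,P)-[255,145])*5)
E
python3 d.py
```

```text
top frame [570.8 -42. ] [60.4 33.2] 70.3
top lid [569.6 -41.8] [149.2 149.9] 70.2
top green [ 536.7 -279.6] [77.  89.1] 17.2
top orange [ 537.2 -280. ] [14.3 39.9] 17.4
pred grip end [396.9 190.9] crop [709.7 229.6]
pred grip end [382.5 195.6] crop [637.5 253.1]
side frame [569.9 -42.4] [61.4 34.5] 70.2
side lid [570.2 -41.9] [152.8 153.4] 70.5
side green [ 531.4 -270.9] [77.3 73.3] 17.3
side orange fail max() iterable argument is empty
```

{"fn": "apply_moves", "kwargs": {
  "moves": [
    [-0.126,0.98,0,0,1],
    [-0.126,0.98,0,0,1],
    [-0.126,0.98,0,0,1],
    [-0.126,0.98,0,0,1],
    [-0.126,0.98,0,0,1]
  ]
}}

```text
t: 10.23
ee_pos: [510.1, 215.3, 260.0]
eef_rot: [-3.142, 0.0, 0.182]
force: [-0.1, 0.3, 0.5]
opening: 85.0
finger_force: 0.0
```

{"fn": "apply_moves", "kwargs": {
  "moves": [
    [-0.126,0.98,0,0,1],
    [-0.126,0.98,0,0,1],
    [-0.126,0.98,0,0,1],
    [-0.126,0.98,0,0,1],
    [-0.126,0.98,0,0,1]
  ]
}}

```text
t: 10.65
ee_pos: [515.4, 116.6, 260.0]
eef_rot: [-3.141, 0.0, 0.181]
force: [-0.5, -0.3, 0.4]
opening: 85.1
finger_force: 0.0
```

{"fn": "apply_moves", "kwargs": {
  "moves": [
    [-0.126,0.98,0,0,1],
    [-0.126,0.98,0,0,1],
    [-0.126,0.98,0,0,1],
    [-0.126,0.98,0,0,1],
    [-0.126,0.98,0,0,1]
  ]
}}

```text
t: 11.07
ee_pos: [520.7, 17.9, 260.1]
eef_rot: [-3.141, 0.0, 0.181]
force: [0.5, 0.7, 0.4]
opening: 85.6
finger_force: 0.0
```

{"fn": "apply_moves", "kwargs": {
  "moves": [
    [-0.126,0.98,0,0,1],
    [-0.126,0.98,0,0,1],
    [-0.126,0.98,0,0,1],
    [-0.126,0.98,0,0,1],
    [-0.126,0.98,0,0,1]
  ]
}}

```text
t: 11.48
ee_pos: [526.0, -80.8, 260.1]
eef_rot: [-3.141, 0.0, 0.181]
force: [0.4, 0.5, -0.2]
opening: 85.3
finger_force: 0.0
```

{"fn": "apply_moves", "kwargs": {
  "moves": [
    [-0.126,0.98,0,0,1],
    [-0.126,0.98,0,0,1],
    [-0.126,0.98,0,0,1],
    [-0.126,0.98,0,0,1],
    [-0.126,0.98,0,0,1]
  ]
}}

```text
t: 11.9
ee_pos: [531.3, -179.5, 260.0]
eef_rot: [-3.141, 0.0, 0.181]
force: [0.2, 0.3, 0.5]
opening: 85.6
finger_force: 0.0
```

{"fn": "apply_moves", "kwargs": {
  "moves": [
    [-0.126,0.98,0,0,1],
    [-0.126,0.98,0,0,1],
    [-0.126,0.98,0,0,1],
    [-0.126,0.98,0,0,1],
    [-0.126,0.98,0,0,1]
  ]
}}

```text
t: 12.32
ee_pos: [536.6, -278.1, 259.9]
eef_rot: [-3.141, 0.0, 0.181]
force: [0.3, 0.2, 0.6]
opening: 85.3
finger_force: 0.0
```

{"fn": "apply_moves", "kwargs": {
  "moves": [
    [0,0,0,-1,1],
    [0,0,0,-1,1],
    [0,0,0,-1,1],
    [0,0,0,-1,1],
    [0,0,0,-1,1]
  ]
}}

```text
t: 12.73
ee_pos: [536.6, -277.2, 259.9]
eef_rot: [-3.141, 0.0, 0.71]
force: [-0.4, -0.4, 0.3]
opening: 85.4
finger_force: 0.0
```

{"fn": "apply_moves", "kwargs": {
  "moves": [
    [0,0,0,-1,1],
    [0,0,0,-1,1],
    [0,0,0,-1,1],
    [0,0,0,-1,1],
    [0,0,0,-1,1]
  ]
}}

```text
t: 13.15
ee_pos: [536.6, -277.1, 259.9]
eef_rot: [-3.141, -0.0, 1.234]
force: [0.9, -0.4, -0.3]
opening: 85.2
finger_force: 0.0
```

{"fn": "apply_moves", "kwargs": {
  "moves": [
    [0,0,0,-1,1],
    [0,0,0,-1,1],
    [0,0,0,-1,1],
    [0,0,0,-1,1],
    [0,0,0,-1,1]
  ]
}}

```text
t: 13.57
ee_pos: [536.6, -277.1, 259.9]
eef_rot: [-3.141, -0.001, 1.757]
force: [-1.3, -0.2, 0.2]
opening: 85.6
finger_force: 0.0
```

{"fn": "apply_moves", "kwargs": {
  "moves": [
    [0,0,0,-1,1],
    [0,0,0,-0.17,1],
    [0,0,0,0,1],
    [0,0,0,0,1],
    [0,0,0,0,1]
  ]
}}

```text
t: 13.98
ee_pos: [536.7, -277.1, 260.2]
eef_rot: [-3.142, -0.0, 1.872]
force: [-0.0, -0.2, 0.4]
opening: 85.0
finger_force: 0.0
```

{"fn": "apply_moves", "kwargs": {
  "moves": [
    [-0.14,-0.03,0.6,0,1],
    [0,0,1,0,1],
    [0,0,1,0,1],
    [0,0,1,0,1],
    [0,0,1,0,1]
  ]
}}

```text
t: 14.4
ee_pos: [536.7, -280.0, 166.4]
eef_rot: [-3.141, -0.001, 1.873]
force: [-0.2, -0.4, -0.2]
opening: 85.4
finger_force: 0.0
```

{"fn": "apply_moves", "kwargs": {
  "moves": [
    [0,0,1,0,1],
    [0,0,1,0,1],
    [0,0,0.58,0,1],
    [0,0,0,0,1],
    [0,0,0,0,1]
  ]
}}

```text
t: 14.82
ee_pos: [536.8, -280.0, 116.5]
eef_rot: [-3.141, -0.001, 1.874]
force: [0.2, 0.5, 0.5]
opening: 85.3
finger_force: 0.0
```

{"fn": "apply_moves", "kwargs": {
  "moves": [
    [0,0,0,0,-1],
    [0,0,0,0,-1],
    [0,0,0,0,-1],
    [0,0,0,0,-1],
    [0,0,0,0,-1]
  ]
}}

```text
t: 15.23
ee_pos: [537.1, -280.1, 117.1]
eef_rot: [3.141, 0.0, 1.875]
force: [0.1, -0.3, 0.2]
opening: 25.6
finger_force: 0.0
```

{"fn": "apply_moves", "kwargs": {
  "moves": [
    [0,0,0,0,-1],
    [0,0,0,0,-1],
    [0,0,0,0,-1],
    [0,0,0,0,-1],
    [0,0,0,0,-1]
  ]
}}

```text
t: 15.65
ee_pos: [537.0, -280.2, 117.1]
eef_rot: [3.142, 0.0, 1.875]
force: [-2.2, 0.4, 5.9]
opening: 15.4
finger_force: 58.6
```

{"fn": "apply_moves", "kwargs": {
  "moves": [
    [0,0,-0.3,0,-1],
    [0,0,-0.6,0,-1],
    [0,0,-1,0,-1],
    [0,0,-1,0,-1],
    [0,0,-1,0,-1]
  ]
}}

```text
t: 16.07
ee_pos: [537.0, -279.9, 196.6]
eef_rot: [3.141, 0.0, 1.875]
force: [-0.6, 0.3, -0.9]
opening: 15.7
finger_force: 58.4
```

{"fn": "apply_moves", "kwargs": {
  "moves": [
    [0,0,-1,0,-1],
    [0,0,-1,0,-1],
    [0,0,-0.6,0,-1],
    [0,0,0,1,-1],
    [0,0,0,1,-1]
  ]
}}

```text
t: 16.48
ee_pos: [537.2, -280.1, 248.1]
eef_rot: [3.14, 0.001, 1.661]
force: [-0.1, -1.3, -0.8]
opening: 15.7
finger_force: 58.3
```

{"fn": "apply_moves", "kwargs": {
  "moves": [
    [0,0,0,1,-1],
    [0,0,0,1,-1],
    [0,0,0,1,-1],
    [0,0,0,1,-1],
    [0,0,0,0.18,-1]
  ]
}}

```text
t: 16.9
ee_pos: [537.0, -280.0, 247.0]
eef_rot: [3.142, -0.0, 1.222]
force: [-0.1, 0.7, -0.8]
opening: 15.5
finger_force: 58.3
```

{"fn": "apply_moves", "kwargs": {
  "moves": [
    [0.6,-0.13,0,0,-1],
    [0.98,-0.205,0,0,-1],
    [0.98,-0.205,0,0,-1],
    [0.98,-0.205,0,0,-1],
    [0.98,-0.205,0,0,-1]
  ]
}}

```text
t: 17.32
ee_pos: [549.5, -186.9, 246.9]
eef_rot: [-3.142, -0.0, 1.231]
force: [0.5, 0.3, -0.7]
opening: 15.1
finger_force: 58.4
```

{"fn": "apply_moves", "kwargs": {
  "moves": [
    [0.98,-0.205,0,0,-1],
    [0.98,-0.205,0,0,-1],
    [0.98,-0.205,0,0,-1],
    [0.98,-0.205,0,0,-1],
    [0.98,-0.205,0,0,-1]
  ]
}}

```text
t: 17.73
ee_pos: [563.1, -87.6, 246.9]
eef_rot: [3.142, -0.0, 1.232]
force: [0.3, 0.6, -0.9]
opening: 15.3
finger_force: 58.4
```

{"fn": "apply_moves", "kwargs": {
  "moves": [
    [0.98,-0.205,0,0,-1],
    [0.6,-0.13,0,0,-1],
    [0.3,-0.06,0,0,-1],
    [0,0,0,0,-1],
    [0,0,0,0,-1]
  ]
}}

```text
t: 18.15
ee_pos: [568.3, -51.5, 246.7]
eef_rot: [-3.142, 0.0, 1.229]
force: [0.4, -0.1, -0.3]
opening: 15.1
finger_force: 58.4
```

```bash
python3 - <<'E'
from h import *
print(telemetry.observe()["ee_pos"],telemetry.observe()["eef_rot"],telemetry.observe()["finger_force"])
o=[]
for n,(x,y,x1,y1) in (("top",(260,140,340,220)),("side",(225,100,305,200))):
    c=cam(n); cv2.imwrite(f"pics/{n}3.png",c["pixels"]); a=c["pixels"][y:y1,x:x1]; o.append(cv2.resize(a,(400,int(400*(y1-y)/80)),interpolation=3))
h=max(i.shape[0] for i in o); o=[cv2.copyMakeBorder(i,0,h-i.shape[0],0,0,0) for i in o]; cv2.imwrite("pics/m3.png",np.hstack(o))
E
```

```text
[568.3376522  -51.47874056 246.7300162 ] [-3.14155247e+00  1.97934630e-04  1.22880359e+00] 58.394672870635986
```

View pics/m3.png

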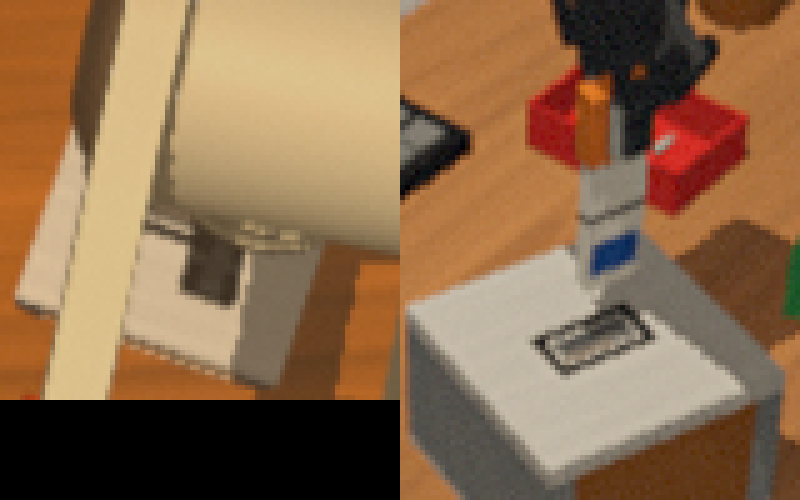

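```bash
python3 - <<'E'
from h import *
f=np.load("sidecal.npz");k=f["k"];c=dict(R=f["R"],t=f["t"],fx=k[0],fy=k[1],cx=k[2],cy=k[3])
X=np.array([.335,.942,0]);Y=np.array([.942,-.335,0])
for nm,z in (("line",185.6),("step",140.6),("griptop",265.6)):
  for s in (-1,1):
    for t in (-1,1):
      h=(20,8) if nm=="griptop" else (18,4)
      p=proj(c,np.array([568.3,-51.5,z])+X*s*h[0]+Y*t*h[1]); print(nm,s,t,np.round((p-[225,100])*5+[400,0]))
d=np.array([570.2-568.3,-42.1+51.5,0]); print(d@X,d@Y)
E
```

```text
line -1 -1 [645. 200.]
line -1 1 [636. 192.]
line 1 -1 [587. 222.]
line 1 1 [579. 213.]
step -1 -1 [641. 266.]
step -1 1 [632. 258.]
step 1 -1 [584. 288.]
step 1 1 [576. 280.]
griptop -1 -1 [661.  77.]
griptop -1 1 [643.  60.]
griptop 1 -1 [593. 100.]
griptop 1 1 [576.  84.]
9.49130000000003 -1.3591999999999143
```

{"fn": "apply_moves", "kwargs": {
  "moves": [
    [0.35,-0.05,0,0,-1],
    [0.12,-0.02,0,0,-1],
    [0,0,0.6,0,-1],
    [0,0,0.6,0,-1],
    [0,0,0.4,0,-1]
  ]
}}

```text
t: 18.67
ee_pos: [569.7, -41.9, 212.4]
eef_rot: [-3.14, 0.0, 1.228]
force: [0.2, 0.7, -0.7]
opening: 15.2
finger_force: 58.4
```

{"fn": "apply_moves", "kwargs": {
  "moves": [
    [0,0,0.2,0,-1],
    [0,0,0.2,0,-1],
    [0,0,0.2,0,-1],
    [0,0,0,0,-1],
    [0,0,0,0,-1]
  ]
}}

```text
t: 19.08
ee_pos: [570.3, -42.0, 202.8]
eef_rot: [-3.142, -0.0, 1.228]
force: [-0.2, 0.1, -0.7]
opening: 15.5
finger_force: 58.4
```

{"fn": "apply_moves", "kwargs": {
  "moves": [
    [0,0,0.1,0,-1],
    [0,0,0.15,0,-1],
    [0,0,0.15,0,-1],
    [0,0,0.1,0,-1],
    [0,0,0,0,-1]
  ]
}}

```text
t: 19.5
ee_pos: [570.1, -41.9, 192.1]
eef_rot: [-3.141, -0.0, 1.228]
force: [0.7, 0.6, -0.2]
opening: 15.3
finger_force: 58.6
```

{"fn": "apply_moves", "kwargs": {
  "moves": [
    [0,0,0.2,0,-1],
    [0,0,0.25,0,-1],
    [0,0,0.25,0,-1],
    [0,0,0.1,0,-1],
    [0,0,0,0,-1]
  ]
}}

```text
t: 19.92
ee_pos: [570.0, -41.9, 175.9]
eef_rot: [-3.141, 0.0, 1.228]
force: [1.1, -0.2, -0.1]
opening: 15.3
finger_force: 58.6
```

{"fn": "apply_moves", "kwargs": {
  "moves": [
    [0,0,0.25,0,-1],
    [0,0,0.25,0,-1],
    [0,0,0.2,0,-1],
    [0,0,0.05,0,-1],
    [0,0,0,0,-1]
  ]
}}

```text
t: 20.33
ee_pos: [570.2, -41.9, 161.3]
eef_rot: [-3.141, -0.0, 1.228]
force: [0.2, 0.4, -1.6]
opening: 15.5
finger_force: 58.7
```

{"fn": "apply_moves", "kwargs": {
  "moves": [
    [0,0,0,0,-1],
    [0,0,0,0,-1],
    [0,0,0,0,-1],
    [0,0,0,0,-1],
    [0,0,0,0,-1]
  ]
}}

```text
t: 20.75
ee_pos: [570.2, -41.9, 161.8]
eef_rot: [3.142, -0.0, 1.228]
force: [-1.4, -0.1, 1.2]
opening: 15.2
finger_force: 58.5
```

```bash
python3 - <<'E'
from h import *
s=telemetry.observe();print(s["ee_pos"],s["eef_rot"],s["force"],s["wrist_torque"],s["finger_force"])
c=cam("side"); a=c["pixels"]
o=[cv2.resize(a[110:190,225:305],(400,400),interpolation=3),cv2.resize(a[230:310,150:230],(400,400),interpolation=3)]
cv2.imwrite("pics/m4.png",np.hstack(o))
E
```

```text
[570.2486528  -41.90794488 161.83416013] [ 3.14154193e+00 -1.04525621e-04  1.22759301e+00] [-1.44104279 -0.08671243  1.15463629] [ 0.08206692  0.18206761 -0.05691593] 58.535279631614685
```

View pics/m4.png

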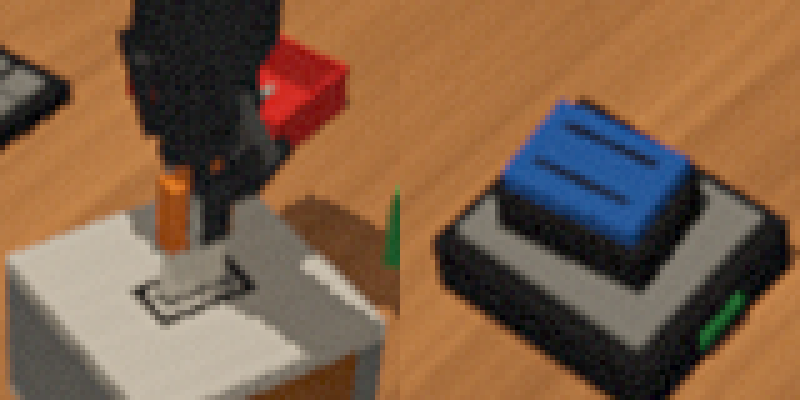

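The picture shows the blade through the slot, with the black line at the lid around (200,295), and the pack flat on the charger pad around (600,190). Forces are low.

```bash
python3 -c "
from bench import bot
print(bot.job_done())"
```

```text
the job is handed in; nothing more can be done
None
```

I handed the job in at about 21 s of the 69 s allowed: the battery pack lies flat on the charger, and the gripper holds the paddle upright in the slot, its black line about level with the lid and almost no force on the arm. The hand-in did not return a verdict.

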